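Take up a drum brake's star wheel through its access slot

TASK

Adjust the drum brake lying on the bench: with the screwdriver from the wooden tool block, reach through the narrow slot in the backing plate and push the star wheel's teeth outward, one tooth at a time, until you feel the shoes bear on the drum and the wheel will go no further, then back the wheel off by one tooth. Work by feel and never lean on the brake or its wheel with more than about 25 N. Finish with the screwdriver standing back in its hole in the block, and leave the other things on the bench where they are.

Things in the scene. Friction and masses are not known exactly. Their poses are not given: they have to be found in the camera images.
- brake: Drum brake, 176 mm across, 62 mm high, lying fixed on the bench drum down, grey backing plate (4 mm thick, top face at z = 62 mm) on top. Origin: centre of the underside; own z up, own y from the hub to the access slot. Above the plate stand a hub in the middle (36 mm across, 12 mm high) and, on the side away from the slot, a cam lever (13 mm) and a cable bracket (20 mm).
- slot (a point): Centre of the access slot at the plate's top face, 50 mm from the hub's axis. The slot is 22 mm long along the brake's own y (hub to rim) and 10 mm wide along its own x: a 6 mm shaft can travel 8 mm to either side of this point along y and 2 mm along x. The end of a shaft 4 to 7 mm below the plate's top face can feel the slot's ends without touching the wheel.
- wheel_centre (a point): Centre of the star wheel, 31 mm below point slot. Its axis is the brake's own x: 46 mm across the teeth, 27 mm between them, 7 mm wide; 10 straight teeth 2.8 mm thick, 36 degrees apart. In a gap a 6 mm shaft's end goes freely to 16 mm above this point (15 mm below the plate's top face); on a tooth it stops 18 to 23 mm above. Where the teeth stand at the start and on bearing varies, unmeasured.
- strut_end (a joint): Extension of the adjuster strut in m: 0 = its shoes bear on the drum, a hard stop; negative = slack. 0.0001 per tooth of the star wheel, growing as the teeth under the slot go outward (own +y); too fine for this reading, so feel it. Starts 1.3 to 2.2 teeth slack. Friction holds the wheel where it is left; turning takes 2 to 3 N at the teeth. A full stroke in the slot moves about one tooth.
- driver: Screwdriver with a yellow and black handle, 75 g, 152 mm long, standing loose in the block's hole with its shaft down: steel shaft 6 mm thick and 75 mm long, handle 16 mm across and 71 mm long whose lower end rests on the block. Its own y axis points from tip to handle, within 4 degrees of the shaft's axis.
- driver_tip (a point): End of the screwdriver's shaft, on the axis. At the start it hangs 9.5 mm above the bench.
- driver_grip (a point): Point on the screwdriver's axis inside the handle, 110 mm above the tip and 36 mm below the top of the handle: a good place to grip from above.
- tool_block: Wooden tool block, 156 x 52 x 85 mm, fixed. Origin: centre of the underside; its long side runs along its own x. A marker, tweezers and a brush stand fixed in its other half and rise to 155 mm above the bench.
- block_hole (a point): Mouth of the screwdriver's hole, centre, level with the block's top (85 mm high): a plain round hole 11.5 mm across, right through the block, chamfered at the mouth, 52 mm from the block's middle along own -x.
- heatsink: Small black heatsink, 28 x 34 x 22 mm, loose, a bystander. Origin: centre of the underside.
- tape: Roll of masking tape lying flat, 103 mm across, 25 mm high, loose, a bystander.
- pliers: Blue-handled pliers lying flat, 152 mm long, loose, a bystander.
- spool: White wire spool, 62 mm across, 45 mm high, loose, a bystander.

How it is judged:
By the outcome, as a careful person would: the job done as asked, in the order asked, and still so for the second after the job is handed in, with the robot touching nothing.
It also fails if it takes over 72 s, if anything falls off the work surface, if the arm or the gripper's body presses on something with over 40 N, if the wrist force passes 120 N, or if a joint passes its speed limit or range.

ROBOT

A 6-joint arm with a two-finger parallel gripper is mounted at the origin on a cart in front of the work surface, level with it; the furniture and walls round the work are solid. World frame = base frame: x ahead of the robot, y to its left, z up, the work surface at z = 0. Lengths are in m, angles in rad, forces in N, time in s.
With the tool pointing down it reaches from about 0.375 to 0.9 m from the base axis. Payload 3.1 kg.
Tool frame: the origin (TCP) lies between the finger pads; the fingertips stand 17 mm ahead of it and the grasp point (between the pads) lies 2 mm behind it (robot.nose_length is the distance from the TCP to the fingertips, in m); z points along the fingers, y is the line along which they close (so a half turn about z gives the same grasp; the last joint's range is limited). The gripper opens to 87 mm and grips with 3 to 60 N. Pads are 19 mm wide; open, the fingers measure 117 mm over their backs; the gripper's body (75 mm by 190 mm) begins 51 mm behind the grasp point.
Start: joints at [-1.296, 0.527, 1.433, -0, 1.181, -0.178], TCP at [0.274, -0.562, 0.24] pointing down, gripper open.
Joint ranges: [-3.08, 3.08], [-0.75, 2.2], [0.22, 2.44], [-1.43, 4.57], [0, 2.65], [-2.85, 2.85]. Speed limits (rad/s): [2.79, 2.79, 3.14, 3.14, 3.14, 3.14].

INTERFACE

Orientations are given as a unit quaternion [x, y, z, w].
In Python, from rig import robot, cams gives the robot as it stands.
- The arm moves only by the shell command python3 -m pendant 'ROWS' [FORCE]. ROWS is JSON, a list of rows, each an object with "jaw": the opening, from 0 (shut) to 1 (fully open); "linear": the shift along the tool's x, y, z in cm, a list of three; "twist": the turn about the tool's z in degrees. A call has 1 to 12 rows; each row shifts and turns the commanded pose from where the row before left it, along the tool's axes as they then stand; what a row does not reach is not made up. A row lasts 1/12 s, in which the tool goes at most 41.7 mm and 7.16 degrees, less where a joint would pass 70% of its speed; a pose out of reach is approached as far as the arm can. A call is refused whole if a number of a shift passes 4.17 or a number of a turn 7.16, either way. A call with a gripper value outside its range is refused whole. The fingers move at their own pace and stop on an object; FORCE is the grip in N (left out, the last holds). Time passes only in rows, so rows that do not move let the fingers close. It gives the time, the measured TCP pose, the force, the opening and the grip force at its end, in the units of the state.
- robot.get_obs(): the state, without advancing time (a new reading comes with each control period).
- cams.camera(name): name is "side" or "top" or "wrist"; returns a dict with "color" (400x640x3 uint8, blue, green, red), "depth" (400x640 float32, m along the optical axis (not along the pixel's ray), 0 where there is no reading), "fov_y" (degrees; the focal length in pixels is half the picture's height over the tangent of half this angle, whatever the lens; pixels are square), "cx", "cy" (the principal point, pixels), "view" (4x4, takes a point from world to camera coordinates). Camera axes: x right, y down, z forward; pixel columns grow to the right and rows downward; lengths in m; the calibration is good to about 2 mm. A picture is of the moment at which its call begins.
- robot.hand_in(): hands the job in; it is judged then, once.
The state is a dict: "time": time; "q": joint angles; "joint_velocities": joint speeds; "joint_torque": joint torques, N m; "position": TCP position; "tool_rot": TCP orientation; "ft_force": force on the tool from outside, world axes, zero at the start; "moment": the same for the moment, N m; "grip_width": finger opening in m; "grip_force": force on a finger pad.
Only numpy, scipy, OpenCV 4.12 (cv2) and the standard library are available. Lean on these libraries where they do the work, as an engineer would, in place of code of your own. Each camera call takes 0.05 s, during which the arm holds its last target. There are 200 camera calls.

## Working session

There is one attempt and no reset: what is moved stays moved. The work goes in short steps, Python scripts to look and compute and a shell command to move; the robot and the scene stay as the last step left them, time stands still between calls to the robot, and variables do not carry over. Pictures are saved under pics/ and viewed, at most 13 in all, crops included, and the job is handed in when it is done.

```bash
ls; mkdir -p pics
cat > h.py <<'E'
import numpy as np, cv2
from rig import robot, cams
def K(c):
    f=c["color"].shape[0]/2/np.tan(np.radians(c["fov_y"])/2); return f,c["cx"],c["cy"]
def ray_plane(c,u,v,z):
    f,cx,cy=K(c); T=np.linalg.inv(c["view"]); d=T[:3,:3]@np.array([(u-cx)/f,(v-cy)/f,1]); o=T[:3,3]
    return o+d*(z-o[2])/d[2]
def proj(c,p):
    f,cx,cy=K(c); q=c["view"]@np.append(p,1); return np.array([f*q[0]/q[2]+cx,f*q[1]/q[2]+cy])
def cloud(c):
    f,cx,cy=K(c); d=c["depth"]; v,u=np.mgrid[:d.shape[0],:d.shape[1]]
    P=np.stack([(u-cx)/f*d,(v-cy)/f*d,d],-1); T=np.linalg.inv(c["view"]); return P@T[:3,:3].T+T[:3,3]
E
python3 - <<'E'
from h import *
import pickle
o=robot.get_obs(); print(o)
C={}
for n in("top","side","wrist"):
    C[n]=cams.camera(n); print(n,C[n]["fov_y"],C[n]["cx"],C[n]["cy"],np.linalg.inv(C[n]["view"]).round(3).tolist())
pickle.dump(C,open("c0.pkl","wb"))
cv2.imwrite("pics/top0.png",C["top"]["color"]);cv2.imwrite("pics/side0.png",C["side"]["color"])
E
```

```text
pics
{'time': 0.0, 'q': array([-1.29548787e+00,  5.28498270e-01,  1.43388709e+00,  3.74810316e-05,
        1.18136196e+00, -1.78506459e-01]), 'joint_velocities': array([ 0.00186946, -0.00134757,  0.00126019,  0.00028165, -0.00060256,
       -0.00053842]), 'joint_torque': array([ 2.26425043e-03, -4.40028620e+01, -1.76595747e+01,  6.33434532e-02,
        5.82139764e-02, -1.99040282e-04]), 'position': array([ 0.27384287, -0.56105871,  0.23855669]), 'tool_rot': array([ 9.74367808e-01,  2.24958250e-01, -3.48143558e-05, -1.07691085e-03]), 'ft_force': array([ 0.19961956, -0.63419657, -0.79281083]), 'moment': array([ 0.02406107, -0.00682413, -0.03802953]), 'grip_force': 0.0, 'grip_width': 0.0871158115422589}
top 46.938354709058125 322.07127789774836 196.53123771099504 [[0.267, -0.939, 0.217, 0.33], [-0.964, -0.26, 0.06, -0.002], [0.001, -0.225, -0.974, 1.024], [0.0, 0.0, 0.0, 1.0]]
side 56.770309794207975 317.8019594286731 200.4739936482289 [[-0.989, -0.088, 0.121, 0.442], [-0.148, 0.46, -0.875, 0.807], [0.021, -0.883, -0.468, 0.494], [0.0, 0.0, 0.0, 1.0]]
wrist 65.1735939670874 320.81123419812366 200.47421350796955 [[0.438, -0.857, -0.272, 0.347], [-0.899, -0.418, -0.13, -0.524], [-0.003, 0.302, -0.953, 0.383], [0.0, 0.0, 0.0, 1.0]]
```

View pics/top0.png

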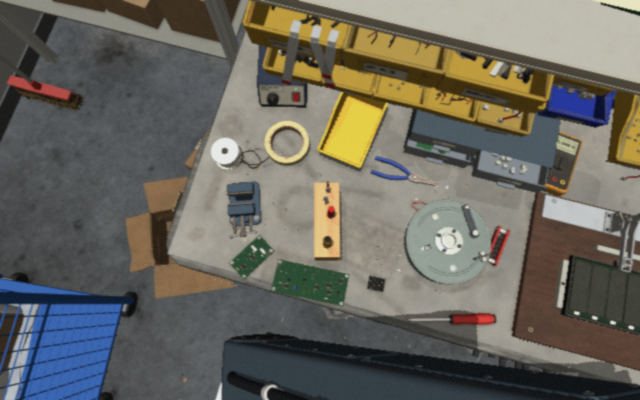

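View pics/side0.png

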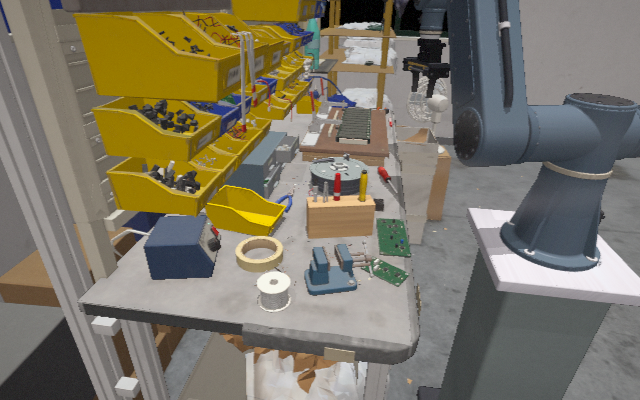

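The top view shows the tool block at (327,220) with the driver's dark handle top near (327,241), and the brake at (448,240). In the side view the yellow handle is at (364,185). I'll zoom in on the brake and the block.

Run:
```python
from h import *
import pickle
C=pickle.load(open("c0.pkl","rb"))
t=C["top"]["color"]
a=cv2.resize(t[190:300,395:515],None,fx=4,fy=4,interpolation=cv2.INTER_CUBIC)
b=cv2.resize(t[175:265,305:350],None,fx=4,fy=4,interpolation=cv2.INTER_CUBIC)
im=np.zeros((440,680,3),np.uint8); im[:440,:480]=a; im[:360,490:670]=b
cv2.imwrite("pics/crop0.png",im)
P=cloud(C["top"])
for u,v in[(448,240),(430,262),(420,230),(327,241),(331,211),(327,250),(300,250)]: print(u,v,P[v,u].round(4))
```

```text
448 240 [ 0.524  -0.2223  0.0647]
430 262 [ 0.4694 -0.1961  0.0636]
420 230 [ 0.5304 -0.1623  0.0579]
327 241 [0.4419 0.0187 0.1611]
331 211 [0.5009 0.0268 0.1534]
327 250 [0.4341 0.0157 0.0848]
300 250 [ 0.4278  0.0753 -0.003 ]
```

View pics/crop0.png

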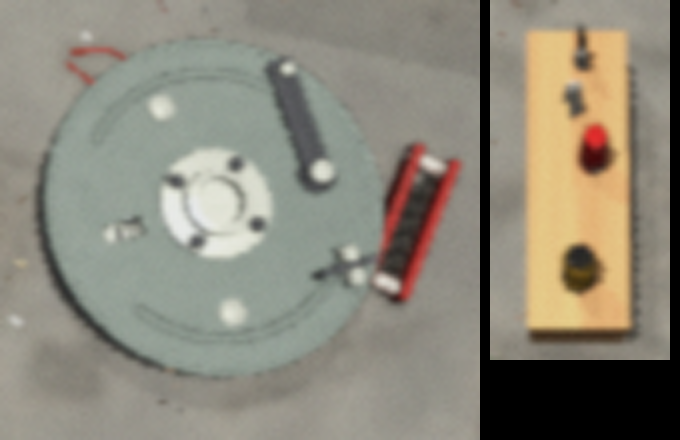

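The crop shows the slot at about pixel (426,247), where the wheel glints through it, with the hub at (449,241). The driver's top is at (327,241). Next I'll work out positions.

Run:
```python
from h import *
import pickle
C=pickle.load(open("c0.pkl","rb")); c=C["top"]
h=ray_plane(c,449.2,240.7,.074); s=ray_plane(c,426.2,247.3,.062); print("hub",h,"slot",s,np.linalg.norm((s-h)[:2]))
g=c["color"].astype(int)
# plate fit: mask on depth height in region
P=cloud(c); m=(abs(P[...,2]-.062)<.008); m[:,:395]=0;m[:,515:]=0;m[:190]=0;m[300:]=0
p=P[m]; (x,y),r=cv2.minEnclosingCircle(np.float32(p[:,:2])); print("plate",x,y,r,np.median(p[:,2]))
cor=[ray_plane(c,305+(x-490)/4,175+y/4,.085)[:2] for x,y in[(527,30),(630,30),(630,330),(527,330)]]
print(np.array(cor),np.mean(cor,0)); cor=np.array(cor)
d=cor[0]+cor[1]-cor[2]-cor[3]; print("len",np.linalg.norm(d)/2,"yaw",np.degrees(np.arctan2(d[1],d[0])), "w",np.linalg.norm(cor[0]-cor[1]))
print("driver top",ray_plane(c,327.5,241.5,.156))
o=robot.get_obs()
from scipy.spatial.transform import Rotation as R
print(R.from_quat(o["tool_rot"]).as_matrix().round(3))
# side: yellow handle
hsv=cv2.cvtColor(C["side"]["color"],cv2.COLOR_BGR2HSV); y=cv2.inRange(hsv,(18,120,80),(35,255,255))[165:205,355:375]
v,u=np.nonzero(y); print("side yellow",u.min()+355,u.max()+355,v.min()+165,v.max()+165)
```

```text
hub [ 0.52135436 -0.22281717  0.074     ] slot [ 0.49736522 -0.18214325  0.062     ] 0.04722124784304109
plate 0.5238289833068848 -0.22491265833377838 0.08983900398015976 0.06154038049317323
[[ 0.56391302  0.07918805]
 [ 0.57839625  0.02691919]
 [ 0.42640363 -0.01373861]
 [ 0.41245464  0.03662243]] [0.49529188 0.03224777]
len 0.15732819149857702 yaw 15.336641275328963 w 0.054238340287931036
driver top [0.44188931 0.01769944 0.156     ]
[[ 0.899  0.438 -0.   ]
 [ 0.438 -0.899  0.002]
 [ 0.    -0.002 -1.   ]]
side yellow 359 367 173 200
```

```bash
python3 -m pendant '[{"jaw":1,"linear":[2.8,-1.9,0],"twist":0},{"jaw":1,"linear":[2.8,-1.9,0],"twist":0},{"jaw":1,"linear":[2.8,-1.9,0],"twist":0},{"jaw":1,"linear":[2.8,-1.9,0],"twist":0},{"jaw":1,"linear":[2.8,-1.9,0],"twist":0},{"jaw":1,"linear":[2.8,-1.9,0],"twist":0},{"jaw":1,"linear":[2.8,-1.9,0],"twist":0},{"jaw":1,"linear":[2.8,-1.9,0],"twist":0},{"jaw":1,"linear":[2.8,-1.9,0],"twist":0},{"jaw":1,"linear":[2.8,-1.9,0],"twist":0},{"jaw":1,"linear":[2.8,-1.9,0],"twist":0},{"jaw":1,"linear":[2.8,-1.9,0],"twist":0}]'
python3 -m pendant '[{"jaw":1,"linear":[0,0,0],"twist":0},{"jaw":1,"linear":[0,0,0],"twist":0},{"jaw":1,"linear":[0,0,0],"twist":0}]'
python3 - <<'E'
from h import *
import pickle
c=cams.camera("wrist"); o=robot.get_obs(); c["obs"]=o; pickle.dump(c,open("w1.pkl","wb"))
print(o["position"],o["tool_rot"],o["ft_force"],np.linalg.inv(c["view"]).round(4).tolist())
cv2.imwrite("pics/w1.png",c["color"])
E
```

```text
time: 1.15
position: [0.4765, -0.2079, 0.2394]
tool_rot: [0.974, 0.225, -0.0, -0.0]
ft_force: [1.1, 0.2, -0.5]
grip_width: 0.0869
grip_force: 0.0
time: 1.4
position: [0.4759, -0.2097, 0.2394]
tool_rot: [0.974, 0.225, -0.0, 0.0]
ft_force: [-0.4, 0.8, 0.5]
grip_width: 0.087
grip_force: 0.0
[ 0.47574261 -0.21025074  0.23944967] [ 9.74431372e-01  2.24685194e-01 -2.02473322e-04  1.53017084e-04] [ 0.72550669  0.24593621 -0.17140726] [[0.4387, -0.8565, -0.272, 0.5493], [-0.8986, -0.4184, -0.1321, -0.1723], [-0.0007, 0.3024, -0.9532, 0.3835], [0.0, 0.0, 0.0, 1.0]]
```

View pics/w1.png

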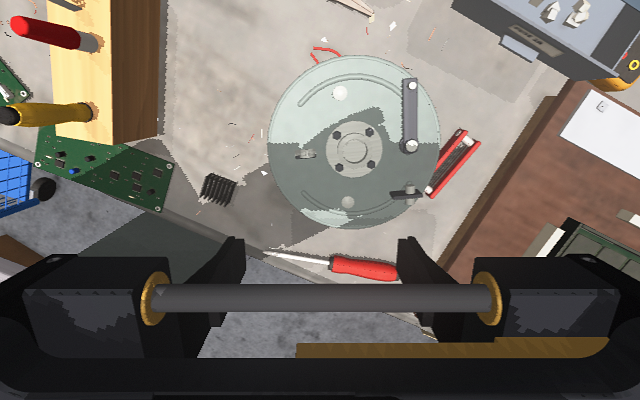

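The wrist view shows the plate's circle around (353,142), the hub at (355,147) and the slot at about (306,154). The driver's shaft axis enters the block near (95,112). I'll measure from this view.

Run:
```python
from h import *
import pickle
c=pickle.load(open("w1.pkl","rb")); im=c["color"]; P=cloud(c)
a=cv2.resize(im[134:174,280:335],None,fx=8,fy=8,interpolation=cv2.INTER_CUBIC)
b=cv2.resize(im[90:140,0:110],None,fx=4,fy=4,interpolation=cv2.INTER_CUBIC)
o=np.zeros((530,445,3),np.uint8); o[:320,:440]=a; o[325:525,:440]=b; cv2.imwrite("pics/w1c.png",o)
m=abs(P[...,2]-.062)<.006; m[:,:255]=0; m[:,450:]=0; m[:40]=0; m[240:]=0
k,_=cv2.findContours(m.astype(np.uint8),cv2.RETR_EXTERNAL,cv2.CHAIN_APPROX_NONE)
k=max(k,key=cv2.contourArea)[:,0]; Q=np.array([ray_plane(c,u,v,.062)[:2] for u,v in cv2.convexHull(k)[:,0]])
(x,y),r=cv2.minEnclosingCircle(np.float32(Q)); print("plate c",x,y,r, "z",np.median(P[m][:,2]))
A=np.c_[2*Q,np.ones(len(Q))]; s=np.linalg.lstsq(A,(Q**2).sum(1),rcond=None)[0]; print("fit",s[:2],np.sqrt(s[2]+s[0]**2+s[1]**2))
print("hub",ray_plane(c,355,147,.074),"slot",ray_plane(c,306,154,.062))
z=P[134:174,280:335,2]; d=(z<.055); v,u=np.nonzero(d); print("slot holes px",u.size, u.mean()+280,v.mean()+134,u.min()+280,u.max()+280,v.min()+134,v.max()+134, z.min())
```

```text
plate c 0.5217063426971436 -0.22213256359100342 0.08866226673126221 z 0.061072474848021197
fit [ 0.52179266 -0.22203026] 0.08840293506962046
hub [ 0.52533163 -0.22115875  0.074     ] slot [ 0.4959315  -0.18109064  0.062     ]
slot holes px 185 304.92972972972973 153.3783783783784 295 315 149 158 0.0057669486769575395
```

View pics/w1c.png

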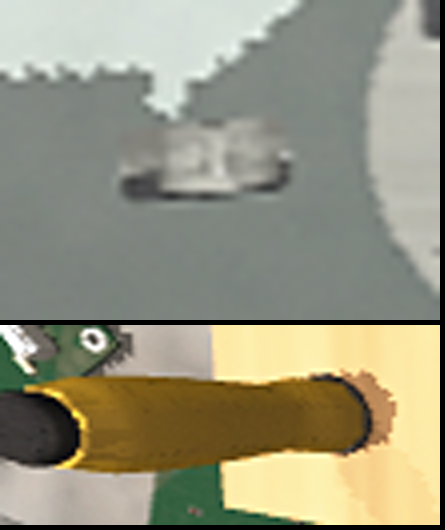

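The slot spans pixels 295–316 by 149–159, centred at (305.7,153.9). The handle's base edge is at about (93,113) and its top centre at about (9,115).

Run:
```python
from h import *
import pickle
c=pickle.load(open("w1.pkl","rb"))
e=ray_plane(c,92.5,112.5,.085); o=np.linalg.inv(c["view"])[:2,3]; d=(o-e[:2])/np.linalg.norm(o-e[:2])
print("base centre",e[:2]-.008*d,"top",ray_plane(c,9,115,.156))
print("slot",ray_plane(c,305.7,153.9,.062),ray_plane(c,295,154,.062),ray_plane(c,316.5,153.8,.062))
y=np.radians(31.5);X=np.array([np.cos(y),np.sin(y)]);Y=np.array([X[1],-X[0]])
D=np.array([.4435,.018])-c["obs"]["position"][:2]; print("tool shift after twist",D@X,D@Y)
```

```text
base centre [0.44436547 0.01919861] top [0.44482199 0.0206258  0.156     ]
slot [ 0.49588931 -0.18076923  0.062     ] [ 0.49096229 -0.17091488  0.062     ] [ 0.50086031 -0.19071369  0.062     ]
tool shift after twist 0.09176934073897261 -0.21146247090505033
```

```bash
python3 -m pendant '[{"jaw":1,"linear":[0,0,0],"twist":-5.5},{"jaw":1,"linear":[1.55,-3.53,0],"twist":0},{"jaw":1,"linear":[1.55,-3.53,0],"twist":0},{"jaw":1,"linear":[1.55,-3.53,0],"twist":0},{"jaw":1,"linear":[1.55,-3.53,0],"twist":0},{"jaw":1,"linear":[1.55,-3.53,0],"twist":0},{"jaw":1,"linear":[1.55,-3.53,0],"twist":0},{"jaw":1,"linear":[0,0,0],"twist":0},{"jaw":1,"linear":[0,0,0],"twist":0},{"jaw":1,"linear":[0,0,0],"twist":0}]'
python3 - <<'E'
from h import *
from scipy.spatial.transform import Rotation as R
o=robot.get_obs(); M=R.from_quat(o["tool_rot"]).as_matrix(); print(o["position"],M.round(3).tolist(),o["q"].round(3))
c=cams.camera("wrist"); cv2.imwrite("pics/w2.png",c["color"]); 
import pickle; c["obs"]=o; pickle.dump(c,open("w2.pkl","wb"))
p=np.array([.444,.019,.1195]); print("to go",M.T@(p-o["position"])); print(proj(c,[.444,.019,.156]),proj(c,[.444,.019,.085]))
t=cams.camera("top"); print(proj(t,[.444,.019,.156]))
E
```

```text
time: 2.28
position: [0.4452, 0.0185, 0.2397]
tool_rot: [0.963, 0.271, 0.0, 0.001]
ft_force: [0.0, -0.2, -1.2]
grip_width: 0.0871
grip_force: 0.0
[0.44523605 0.01845112 0.23970883] [[0.853, 0.522, 0.001], [0.522, -0.853, -0.001], [0.0, 0.001, -1.0]] [-2.100e-01  2.860e-01  1.864e+00 -1.000e-03  9.900e-01  8.120e-01]
to go [-0.0008117  -0.00125968  0.12020709]
[321.46381015 214.09116323] [321.29511237 189.51866872]
[327.131868   240.24592757]
```

View pics/w2.png

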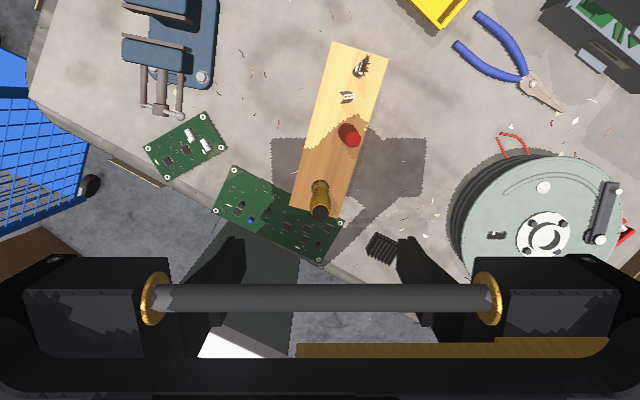

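The wrist view shows the handle's top at (321,213) and its base near (319,186), as predicted. Now down to grasp.

```bash
python3 -m pendant '[{"jaw":1,"linear":[-0.1,-0.1,3],"twist":0},{"jaw":1,"linear":[0,0,3],"twist":0},{"jaw":1,"linear":[0,0,3],"twist":0},{"jaw":1,"linear":[0,0,2.2],"twist":0},{"jaw":1,"linear":[0,0,1],"twist":0},{"jaw":1,"linear":[0,0,0],"twist":0},{"jaw":0.15,"linear":[0,0,0],"twist":0},{"jaw":0.15,"linear":[0,0,0],"twist":0},{"jaw":0.15,"linear":[0,0,0],"twist":0},{"jaw":0.15,"linear":[0,0,0],"twist":0},{"jaw":0,"linear":[0,0,0],"twist":0},{"jaw":0,"linear":[0,0,0],"twist":0}]' 50
python3 -m pendant '[{"jaw":0,"linear":[0,0,0],"twist":0},{"jaw":0,"linear":[0,0,0],"twist":0},{"jaw":0,"linear":[0,0,0],"twist":0},{"jaw":0,"linear":[0,0,0],"twist":0},{"jaw":0,"linear":[0,0,0],"twist":0},{"jaw":0,"linear":[0,0,0],"twist":0}]' 50
```

```text
time: 3.38
position: [0.4436, 0.02, 0.1182]
tool_rot: [0.962, 0.271, 0.001, 0.0]
ft_force: [-0.7, -0.2, -0.6]
grip_width: 0.0548
grip_force: 0.0
time: 3.88
position: [0.4434, 0.02, 0.1175]
tool_rot: [0.962, 0.272, 0.0, 0.0]
ft_force: [0.9, -0.1, 0.4]
grip_width: 0.0162
grip_force: 50.0
```

```bash
python3 -m pendant '[{"jaw":0,"linear":[0,0,-1],"twist":0},{"jaw":0,"linear":[0,0,-2],"twist":0},{"jaw":0,"linear":[0,0,-2.5],"twist":0},{"jaw":0,"linear":[0,0,-2.5],"twist":0},{"jaw":0,"linear":[0,0,-2.5],"twist":0},{"jaw":0,"linear":[0,0,-1],"twist":0},{"jaw":0,"linear":[0,0,0],"twist":0},{"jaw":0,"linear":[0,0,0],"twist":0},{"jaw":0,"linear":[0,0,0],"twist":0}]'
python3 - <<'E'
from h import *
import pickle
from scipy.spatial.transform import Rotation as R
o=robot.get_obs(); M=R.from_quat(o["tool_rot"]).as_matrix(); p=o["position"]; print(p,o["ft_force"].round(2),o["grip_width"])
tip=p-np.array([0,0,.108]); print("tip nominal",tip)
W={}
for n in("wrist","side","top"):
    c=cams.camera(n); W[n]=c; print(n,proj(c,tip).round(1))
pickle.dump(W,open("w3.pkl","wb"))
a=W["wrist"]["color"][120:320,220:420]; a=cv2.resize(a,None,fx=2,fy=2)
s=W["side"]; u,v=proj(s,tip+[0,0,.05]).astype(int); b=cv2.resize(s["color"][v-40:v+40,u-40:u+40],None,fx=5,fy=5,interpolation=cv2.INTER_CUBIC); print("side crop origin",u-40,v-40)
cv2.imwrite("pics/w3.png",np.hstack([a,b]))
E
```

```text
time: 4.63
position: [0.4424, 0.0202, 0.2316]
tool_rot: [0.962, 0.271, -0.001, -0.001]
ft_force: [-0.1, 0.7, -1.1]
grip_width: 0.0162
grip_force: 49.9
[0.44237067 0.02020301 0.23160484] [-0.09  0.69 -1.11] 0.016209035021613596
tip nominal [0.44237067 0.02020301 0.12360484]
wrist [323.1 203.2]
side [363.9 185.6]
top [326.1 243.1]
side crop origin 325 125
```

View pics/w3.png

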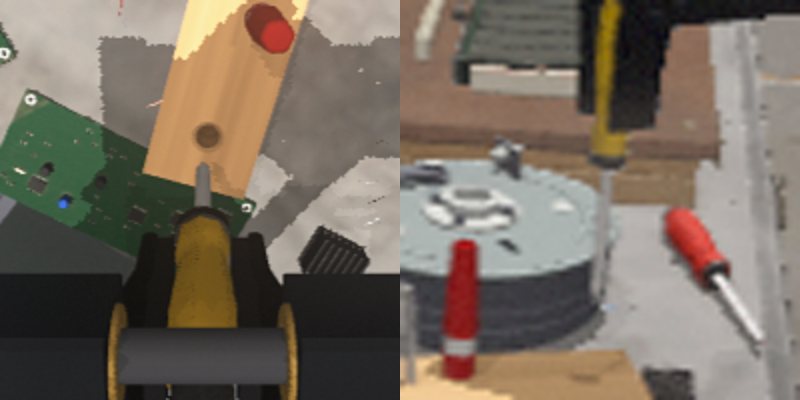

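Run:
```python
from h import *
import pickle
from scipy.spatial.transform import Rotation as R
W=pickle.load(open("w3.pkl","rb")); o=robot.get_obs(); M=R.from_quat(o["tool_rot"]).as_matrix(); p=o["position"]
c=W["wrist"]; t=ray_plane(c,322,201.5,.1236); print("tip",t,"tool",M.T@(t-p)); print("hole",ray_plane(c,323.5,187.5,.085))
s=np.array([.4960,-.1810]); D=np.append(s-t[:2],0); print("shift tool",M.T@D)
print("TCP drop per tip")
```

```text
tip [0.44315676 0.02173832 0.1236    ] tool [ 0.00163372 -0.00076835  0.10776848]
hole [0.4453985  0.02136815 0.085     ]
shift tool [-0.06087224  0.20047377 -0.00027522]
TCP drop per tip
```

```bash
python3 -m pendant '[{"jaw":0,"linear":[-0.5,1.65,0],"twist":0},{"jaw":0,"linear":[-1,3.35,0],"twist":0},{"jaw":0,"linear":[-1,3.35,0],"twist":0},{"jaw":0,"linear":[-1,3.35,0],"twist":0},{"jaw":0,"linear":[-1,3.35,0],"twist":0},{"jaw":0,"linear":[-1,3.35,0],"twist":0},{"jaw":0,"linear":[-0.6,1.65,0],"twist":0},{"jaw":0,"linear":[0,0,2],"twist":0},{"jaw":0,"linear":[0,0,2.5],"twist":0},{"jaw":0,"linear":[0,0,0],"twist":0},{"jaw":0,"linear":[0,0,0],"twist":0},{"jaw":0,"linear":[0,0,0],"twist":0}]'
python3 - <<'E'
from h import *
import pickle
from scipy.spatial.transform import Rotation as R
o=robot.get_obs(); M=R.from_quat(o["tool_rot"]).as_matrix(); p=o["position"]; print(p,M.round(3).tolist(),o["ft_force"].round(2),o["moment"].round(3))
tip=p+M@[.0016,-.0008,.1078]; print("tip",tip)
c=cams.camera("wrist"); s=cams.camera("side"); t=cams.camera("top"); pickle.dump((c,s,t,o),open("w4.pkl","wb"))
u,v=proj(c,tip); print("wrist tip",u,v); u,v=int(u),int(v)
a=cv2.resize(c["color"][v-50:v+30,u-40:u+40],None,fx=5,fy=5,interpolation=cv2.INTER_CUBIC); print("org",u-40,v-50)
u,v=proj(s,tip); print("side tip",u,v);u,v=int(u),int(v); b=cv2.resize(s["color"][v-40:v+40,u-40:u+40],None,fx=5,fy=5,interpolation=cv2.INTER_CUBIC); print("org",u-40,v-40)
cv2.imwrite("pics/w4.png",np.hstack([a,b]))
E
```

```text
time: 5.78
position: [0.4962, -0.1827, 0.1877]
tool_rot: [0.962, 0.272, -0.0, -0.0]
ft_force: [0.7, -0.3, -0.9]
grip_width: 0.0156
grip_force: 49.9
[ 0.49622945 -0.18268608  0.1876536 ] [[0.852, 0.523, -0.0], [0.523, -0.852, 0.0], [-0.0, -0.0, -1.0]] [ 0.74 -0.31 -0.88] [ 0.062 -0.024  0.004]
tip [ 0.4971418  -0.18114262  0.07985367]
wrist tip 321.9155356439863 201.6285950529868
org 281 151
side tip 346.3016690292588 167.97941758417076
org 306 127
```

View pics/w4.png

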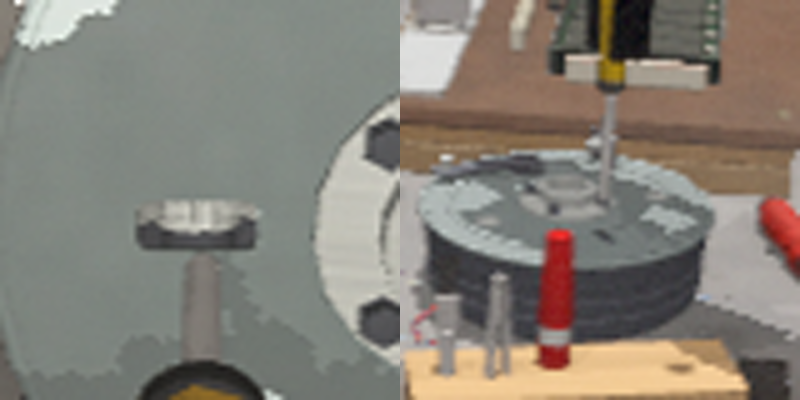

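The wrist crop shows the slot at about (320.5,195.8), parallel to the image rows and so to tool y. The tip is at about (321.6,201.4), just in front of it.

Run:
```python
from h import *
import pickle
from scipy.spatial.transform import Rotation as R
c,s,t,o=pickle.load(open("w4.pkl","rb")); M=R.from_quat(o["tool_rot"]).as_matrix()
sl=ray_plane(c,320.5,195.8,.062); tp=ray_plane(c,321.6,201.4,.0799); print(sl,tp,"tool delta",M.T@(sl-tp))
a=ray_plane(c,281+136/5,151+45,.062);b=ray_plane(c,281+258/5,151+45,.062); print(np.linalg.norm(a-b),M.T@(a-b))
t_=ray_plane(t,426.2,247.3,.062);print(t_, proj(t,tp))
# axis direction of the shaft in wrist image -> tool tilt
g=ray_plane(c,321.6,201.4,.0799)
```

```text
[ 0.49631047 -0.18020292  0.062     ] [ 0.49718791 -0.1808013   0.0799    ] tool delta [-0.00043261 -0.00096237  0.01790041]
0.021964231752448878 [ 2.55809429e-06 -2.19642302e-02  7.90016656e-06]
[ 0.49736522 -0.18214325  0.062     ] [427.46869642 246.18039578]
```

```bash
python3 -m pendant '[{"jaw":0,"linear":[-0.04,-0.1,0.5],"twist":0},{"jaw":0,"linear":[0,0,1],"twist":0},{"jaw":0,"linear":[0,0,0.2],"twist":0},{"jaw":0,"linear":[0,0,0.1],"twist":0},{"jaw":0,"linear":[0,0,0.1],"twist":0},{"jaw":0,"linear":[0,0,0],"twist":0},{"jaw":0,"linear":[0,0,0],"twist":0}]'
python3 -m pendant '[{"jaw":0,"linear":[0,0,0.1],"twist":0},{"jaw":0,"linear":[0,0,0.1],"twist":0},{"jaw":0,"linear":[0,0,0],"twist":0},{"jaw":0,"linear":[0,0,0],"twist":0}]'
python3 -c "
from h import *
o=robot.get_obs(); print(o['position'],o['ft_force'],o['moment'])"
```

```text
time: 6.52
position: [0.4953, -0.1822, 0.1685]
tool_rot: [0.962, 0.271, 0.0, 0.0]
ft_force: [-0.4, -0.4, -0.6]
grip_width: 0.0159
grip_force: 49.9
time: 6.85
position: [0.4952, -0.1821, 0.1665]
tool_rot: [0.962, 0.271, -0.0, -0.0]
ft_force: [0.2, 0.3, 0.0]
grip_width: 0.016
grip_force: 49.9
[ 0.49515183 -0.1821237   0.1665359 ] [0.21506559 0.2689872  0.03833382] [ 0.01079304 -0.02186106  0.04362287]
```

```bash
cat > s.py <<'E'
from h import *
from scipy.spatial.transform import Rotation as R
o=robot.get_obs(); M=R.from_quat(o["tool_rot"]).as_matrix(); p=o["position"]
y=np.radians(31.5);X=np.array([np.cos(y),np.sin(y),0]);Y=np.array([X[1],-X[0],0]);B=np.c_[X,Y,[0,0,-1]]
d=B.T@(p-[.4952,-.1821,.1698]); d[2]-=0 # z: mm below plate top (tip)
print("t%.2f"%o["time"],"tip rel slot0 (tool mm)",(d*1000).round(2),"F tool",(M.T@o["ft_force"]).round(1),"Mom tool",(M.T@o["moment"]).round(2),"rot",R.from_matrix(B.T@M).as_rotvec(True).round(2),"gw %.4f"%o["grip_width"])
E
python3 -m pendant '[{"jaw":0,"linear":[0,0,0.1],"twist":0},{"jaw":0,"linear":[0,0,0.1],"twist":0},{"jaw":0,"linear":[0,0.2,0],"twist":0},{"jaw":0,"linear":[0,0.2,0],"twist":0},{"jaw":0,"linear":[0,0.1,0],"twist":0},{"jaw":0,"linear":[0,0,0],"twist":0},{"jaw":0,"linear":[0,0,0],"twist":0}]' >/dev/null; python3 s.py
python3 -m pendant '[{"jaw":0,"linear":[0,0.1,0],"twist":0},{"jaw":0,"linear":[0,0,0],"twist":0},{"jaw":0,"linear":[0,0,0],"twist":0}]' >/dev/null; python3 s.py
python3 -m pendant '[{"jaw":0,"linear":[0,0.1,0],"twist":0},{"jaw":0,"linear":[0,0,0],"twist":0},{"jaw":0,"linear":[0,0,0],"twist":0}]' >/dev/null; python3 s.py
```

```text
t7.43 tip rel slot0 (tool mm) [-0.04  5.21  5.24] F tool [ 0.1 -0.4  0.8] Mom tool [-0.02 -0.02  0.  ] rot [-0.    0.01  0.01] gw 0.0155
t7.68 tip rel slot0 (tool mm) [-0.02  6.1   5.23] F tool [0.5 0.4 1.2] Mom tool [-0.03  0.06 -0.02] rot [-0.  0.  0.] gw 0.0160
t7.93 tip rel slot0 (tool mm) [-0.02  7.13  5.22] F tool [-0.2  0.3  0.7] Mom tool [-0.05 -0.03 -0.01] rot [-0.01  0.    0.  ] gw 0.0156
```

```bash
python3 -m pendant '[{"jaw":0,"linear":[0,0.1,0],"twist":0},{"jaw":0,"linear":[0,0,0],"twist":0},{"jaw":0,"linear":[0,0,0],"twist":0}]' >/dev/null; python3 s.py
python3 -m pendant '[{"jaw":0,"linear":[0,0.1,0],"twist":0},{"jaw":0,"linear":[0,0,0],"twist":0},{"jaw":0,"linear":[0,0,0],"twist":0}]' >/dev/null; python3 s.py
python3 -m pendant '[{"jaw":0,"linear":[0,0.1,0],"twist":0},{"jaw":0,"linear":[0,0,0],"twist":0},{"jaw":0,"linear":[0,0,0],"twist":0}]' >/dev/null; python3 s.py
```

```text
t8.18 tip rel slot0 (tool mm) [-0.07  8.06  5.26] F tool [0.4 0.1 0.1] Mom tool [ 0.   -0.   -0.03] rot [ 0. -0.  0.] gw 0.0158
t8.43 tip rel slot0 (tool mm) [-0.07  8.59  5.32] F tool [-0.  -0.8 -0.9] Mom tool [0.34 0.06 0.02] rot [ 0.06 -0.01  0.01] gw 0.0156
t8.68 tip rel slot0 (tool mm) [-0.19  9.11  5.38] F tool [ 1.  -2.2 -0.9] Mom tool [ 0.78  0.08 -0.02] rot [ 0.12 -0.02  0.01] gw 0.0155
```

```bash
python3 -m pendant '[{"jaw":0,"linear":[0,-0.3,0],"twist":0},{"jaw":0,"linear":[0,-0.4,0],"twist":0},{"jaw":0,"linear":[0,-0.4,0],"twist":0},{"jaw":0,"linear":[0,-0.4,0],"twist":0},{"jaw":0,"linear":[0,-0.1,0],"twist":0},{"jaw":0,"linear":[0,0,0],"twist":0},{"jaw":0,"linear":[0,0,0],"twist":0}]' >/dev/null; python3 s.py
python3 -m pendant '[{"jaw":0,"linear":[0,-0.1,0],"twist":0},{"jaw":0,"linear":[0,0,0],"twist":0},{"jaw":0,"linear":[0,0,0],"twist":0}]' >/dev/null; python3 s.py
python3 -m pendant '[{"jaw":0,"linear":[0,-0.1,0],"twist":0},{"jaw":0,"linear":[0,0,0],"twist":0},{"jaw":0,"linear":[0,0,0],"twist":0}]' >/dev/null; python3 s.py
```

```text
t9.27 tip rel slot0 (tool mm) [ 0.06 -5.75  5.14] F tool [-0.2  1.  -0.2] Mom tool [-0.06 -0.03 -0.  ] rot [-0.04  0.01 -0.01] gw 0.0156
t9.52 tip rel slot0 (tool mm) [-0.02 -6.82  5.24] F tool [-0.7 -0.3 -0.2] Mom tool [-0.   -0.01  0.01] rot [-0.01  0.    0.  ] gw 0.0158
t9.77 tip rel slot0 (tool mm) [-0.03 -7.93  5.25] F tool [-1.  -0.5  0.7] Mom tool [-0.04  0.03 -0.02] rot [-0.  0.  0.] gw 0.0158
```

```bash
python3 -m pendant '[{"jaw":0,"linear":[0,-0.1,0],"twist":0},{"jaw":0,"linear":[0,0,0],"twist":0},{"jaw":0,"linear":[0,0,0],"twist":0}]' >/dev/null; python3 s.py
python3 -m pendant '[{"jaw":0,"linear":[0,-0.1,0],"twist":0},{"jaw":0,"linear":[0,0,0],"twist":0},{"jaw":0,"linear":[0,0,0],"twist":0}]' >/dev/null; python3 s.py
```

```text
t10.02 tip rel slot0 (tool mm) [ 0.05 -8.46  5.17] F tool [-0.7  2.5  1.7] Mom tool [-0.33 -0.12  0.04] rot [-0.07  0.01 -0.01] gw 0.0159
t10.27 tip rel slot0 (tool mm) [ 0.13 -8.97  5.08] F tool [0.3 3.7 2.5] Mom tool [-0.91 -0.15  0.  ] rot [-0.13  0.03 -0.01] gw 0.0155
```

The slot's ends are at ±8.1 mm, so it is centred where I have zero. Now I'll go to the inner side and feel downward for a gap.

```bash
python3 -m pendant '[{"jaw":0,"linear":[0,0.4,0],"twist":0},{"jaw":0,"linear":[0,0.4,0],"twist":0},{"jaw":0,"linear":[0,0.4,0],"twist":0},{"jaw":0,"linear":[0,0.4,0],"twist":0},{"jaw":0,"linear":[0,0,0.1],"twist":0},{"jaw":0,"linear":[0,0,0.1],"twist":0},{"jaw":0,"linear":[0,0,0.1],"twist":0},{"jaw":0,"linear":[0,0,0],"twist":0},{"jaw":0,"linear":[0,0,0],"twist":0}]' >/dev/null; python3 s.py
for i in 1 2; do python3 -m pendant '[{"jaw":0,"linear":[0,0,0.1],"twist":0},{"jaw":0,"linear":[0,0,0],"twist":0}]' >/dev/null; python3 s.py; done
```

```text
t11.02 tip rel slot0 (tool mm) [-0.1   5.71  8.41] F tool [0.1 0.5 0.3] Mom tool [-0.02  0.04  0.06] rot [ 0.04 -0.01 -0.01] gw 0.0158
t11.18 tip rel slot0 (tool mm) [-0.07  5.78  9.38] F tool [-0.  -0.8  0.5] Mom tool [ 0.   -0.    0.04] rot [ 0.03 -0.01 -0.01] gw 0.0159
t11.35 tip rel slot0 (tool mm) [-0.08  5.89 10.39] F tool [ 0.  -0.2  0.6] Mom tool [ 0.01  0.03 -0.02] rot [ 0.02 -0.01 -0.  ] gw 0.0158
```

```bash
python3 -m pendant '[{"jaw":0,"linear":[0,0,0.1],"twist":0},{"jaw":0,"linear":[0,0,0],"twist":0}]' >/dev/null; python3 s.py
python3 -m pendant '[{"jaw":0,"linear":[0,0,0.1],"twist":0},{"jaw":0,"linear":[0,0,0],"twist":0}]' >/dev/null; python3 s.py
```

```text
t11.52 tip rel slot0 (tool mm) [-0.08  5.95 11.39] F tool [-0.7 -1.1  0.5] Mom tool [-0.01 -0.01 -0.01] rot [ 0.01 -0.01  0.  ] gw 0.0157
t11.68 tip rel slot0 (tool mm) [-0.09  5.95 12.42] F tool [-0.2 -0.3 -0. ] Mom tool [-0.01 -0.07 -0.08] rot [ 0.02 -0.01  0.  ] gw 0.0159
```

```bash
python3 -m pendant '[{"jaw":0,"linear":[0,0,0.1],"twist":0},{"jaw":0,"linear":[0,0,0],"twist":0}]' >/dev/null; python3 s.py
```

```text
t11.85 tip rel slot0 (tool mm) [-0.06  5.96 13.41] F tool [0.6 0.  1. ] Mom tool [ 0.01 -0.04 -0.03] rot [ 0.02 -0.01 -0.  ] gw 0.0161
```

```bash
python3 -m pendant '[{"jaw":0,"linear":[0,0,0.1],"twist":0},{"jaw":0,"linear":[0,0,0],"twist":0}]' >/dev/null; python3 s.py
for i in 1 2 3 4 5 6; do python3 -m pendant '[{"jaw":0,"linear":[0,-0.1,0],"twist":0},{"jaw":0,"linear":[0,0,0],"twist":0}]' >/dev/null; python3 s.py; done
```

```text
t12.02 tip rel slot0 (tool mm) [-0.07  5.95 14.43] F tool [ 0.6 -0.5  2. ] Mom tool [-0.03 -0.    0.03] rot [ 0.02 -0.01  0.  ] gw 0.0162
t12.18 tip rel slot0 (tool mm) [ 0.04  5.29 14.21] F tool [0.3 1.1 0.8] Mom tool [-0.17  0.03  0.03] rot [-0.05  0.01 -0.01] gw 0.0160
t12.35 tip rel slot0 (tool mm) [ 0.08  4.67 14.11] F tool [0.4 2.2 1.3] Mom tool [-0.44 -0.1   0.  ] rot [-0.1   0.02 -0.01] gw 0.0160
t12.52 tip rel slot0 (tool mm) [ 0.09  3.59 14.05] F tool [1.3 1.6 0.9] Mom tool [-0.51 -0.06 -0.03] rot [-0.08  0.02 -0.01] gw 0.0159
t12.68 tip rel slot0 (tool mm) [ 0.09  2.4  14.05] F tool [-0.4  2.2  0.4] Mom tool [-0.64 -0.05  0.01] rot [-0.06  0.02 -0.01] gw 0.0159
t12.85 tip rel slot0 (tool mm) [ 0.07  1.19 14.1 ] F tool [-1.1  3.   0.2] Mom tool [-0.65 -0.03 -0.  ] rot [-0.03  0.02 -0.  ] gw 0.0158
t13.02 tip rel slot0 (tool mm) [ 0.02  0.04 14.18] F tool [-0.6  2.9  0.5] Mom tool [-0.69  0.01  0.03] rot [-0.01  0.01  0.  ] gw 0.0158
```

```bash
for i in 1 2 3 4 5 6; do python3 -m pendant '[{"jaw":0,"linear":[0,-0.1,0],"twist":0},{"jaw":0,"linear":[0,0,0],"twist":0}]' >/dev/null; python3 s.py; done
```

```text
t13.18 tip rel slot0 (tool mm) [ 1.000e-02 -1.060e+00  1.427e+01] F tool [0.  2.8 2.2] Mom tool [-0.7   0.04  0.  ] rot [-0.    0.01 -0.  ] gw 0.0160
t13.35 tip rel slot0 (tool mm) [-1.000e-02 -2.120e+00  1.429e+01] F tool [0.9 2.  0.4] Mom tool [-0.71  0.07 -0.  ] rot [ 0.01  0.   -0.  ] gw 0.0160
t13.52 tip rel slot0 (tool mm) [-0.   -3.13 14.24] F tool [-0.4  2.6  0.6] Mom tool [-0.66  0.03 -0.02] rot [ 0.01  0.   -0.  ] gw 0.0156
t13.68 tip rel slot0 (tool mm) [-0.02 -4.19 14.23] F tool [0.2 1.9 0.5] Mom tool [-0.66  0.05  0.06] rot [ 0.02  0.   -0.  ] gw 0.0158
t13.85 tip rel slot0 (tool mm) [ 0.   -5.17 14.22] F tool [0.3 2.9 0.5] Mom tool [-0.63 -0.01 -0.03] rot [ 0.01  0.   -0.  ] gw 0.0157
t14.02 tip rel slot0 (tool mm) [-0.06 -6.21 14.25] F tool [0.2 2.3 0.4] Mom tool [-0.62  0.08 -0.01] rot [ 0.02 -0.    0.  ] gw 0.0155
```

```bash
for i in 1 2 ; do python3 -m pendant '[{"jaw":0,"linear":[0,-0.1,0],"twist":0},{"jaw":0,"linear":[0,0,0],"twist":0}]' >/dev/null; python3 s.py; done
```

```text
t14.18 tip rel slot0 (tool mm) [-0.06 -7.25 14.25] F tool [ 0.1  1.8 -0.2] Mom tool [-0.64  0.01  0.04] rot [ 0.02 -0.   -0.  ] gw 0.0155
t14.35 tip rel slot0 (tool mm) [-0.07 -8.23 14.25] F tool [-0.   2.9 -0.2] Mom tool [-0.58  0.06 -0.01] rot [ 0.02 -0.    0.  ] gw 0.0160
```

First stroke done, about 1.07 tooth by geometry. Now raise, re-enter the next gap at about +5.8 and stroke again.

```bash
python3 -m pendant '[{"jaw":0,"linear":[0,0.1,0],"twist":0},{"jaw":0,"linear":[0,0,-0.4],"twist":0},{"jaw":0,"linear":[0,0,-0.45],"twist":0},{"jaw":0,"linear":[0,0.4,0],"twist":0},{"jaw":0,"linear":[0,0.4,0],"twist":0},{"jaw":0,"linear":[0,0.4,0],"twist":0},{"jaw":0,"linear":[0,0.08,0],"twist":0},{"jaw":0,"linear":[0,0,0.15],"twist":0},{"jaw":0,"linear":[0,0,0],"twist":0}]' >/dev/null; python3 s.py
for i in 1 2 3; do python3 -m pendant '[{"jaw":0,"linear":[0,0,0.1],"twist":0},{"jaw":0,"linear":[0,0,0],"twist":0}]' >/dev/null; python3 s.py; done
```

```text
t15.10 tip rel slot0 (tool mm) [-0.27  5.51  7.7 ] F tool [-0.   0.4  0.5] Mom tool [-0.01  0.04 -0.05] rot [ 0.07 -0.03  0.01] gw 0.0156
t15.27 tip rel slot0 (tool mm) [-0.17  5.42  8.57] F tool [-0.3  1.1  0.8] Mom tool [-0.02  0.02 -0.  ] rot [ 0.05 -0.02 -0.  ] gw 0.0160
t15.43 tip rel slot0 (tool mm) [-0.09  5.62  9.45] F tool [-0.  -0.4  0.1] Mom tool [-0.03  0.02  0.01] rot [ 0.03 -0.01 -0.  ] gw 0.0159
t15.60 tip rel slot0 (tool mm) [-0.07  5.72 10.4 ] F tool [0.9 0.5 0.7] Mom tool [-0.02 -0.08  0.01] rot [ 0.02 -0.01 -0.01] gw 0.0157
```

```bash
for i in 1 2; do python3 -m pendant '[{"jaw":0,"linear":[0,0,0.1],"twist":0},{"jaw":0,"linear":[0,0,0],"twist":0}]' >/dev/null; python3 s.py; done
for i in 1; do python3 -m pendant '[{"jaw":0,"linear":[0,0,0.1],"twist":0},{"jaw":0,"linear":[0,0,0],"twist":0}]' >/dev/null; python3 s.py; done
```

```text
t15.77 tip rel slot0 (tool mm) [-0.06  5.76 11.38] F tool [-0.4  0.4  1.2] Mom tool [-0.01 -0.01 -0.01] rot [ 0.01 -0.   -0.  ] gw 0.0155
t15.93 tip rel slot0 (tool mm) [-0.08  5.8  12.39] F tool [-0.9 -0.4  0.1] Mom tool [-0.01 -0.02  0.  ] rot [ 0.01 -0.01  0.  ] gw 0.0158
t16.10 tip rel slot0 (tool mm) [-0.1   5.76 13.4 ] F tool [0.5 0.4 0.3] Mom tool [-0.04 -0.01  0.03] rot [ 0.01 -0.01 -0.  ] gw 0.0160
```

```bash
python3 -m pendant '[{"jaw":0,"linear":[0,0,0.08],"twist":0},{"jaw":0,"linear":[0,0,0],"twist":0}]' >/dev/null; python3 s.py
for i in 1 2 3 4 ; do python3 -m pendant '[{"jaw":0,"linear":[0,-0.1,0],"twist":0},{"jaw":0,"linear":[0,0,0],"twist":0}]' >/dev/null; python3 s.py; done
```

```text
t16.27 tip rel slot0 (tool mm) [-0.06  5.8  14.16] F tool [-0.2 -0.3 -0.1] Mom tool [ 0.01  0.01 -0.05] rot [ 0.01 -0.   -0.  ] gw 0.0158
t16.43 tip rel slot0 (tool mm) [-0.02  4.81 14.04] F tool [ 0.  -0.1  0.9] Mom tool [-0.    0.    0.03] rot [-0.01  0.   -0.  ] gw 0.0157
t16.60 tip rel slot0 (tool mm) [ 0.06  4.36 13.95] F tool [0.4 1.4 1.5] Mom tool [-0.38 -0.09  0.01] rot [-0.09  0.01 -0.02] gw 0.0156
t16.77 tip rel slot0 (tool mm) [ 0.09  3.52 13.89] F tool [-0.8  1.6  1.9] Mom tool [-0.54 -0.07 -0.  ] rot [-0.1   0.02 -0.01] gw 0.0160
t16.93 tip rel slot0 (tool mm) [ 0.11  2.26 13.88] F tool [-0.1  2.2  1.5] Mom tool [-0.6  -0.08 -0.  ] rot [-0.07  0.02 -0.01] gw 0.0160
```

```bash
for i in 1 2 3 ; do python3 -m pendant '[{"jaw":0,"linear":[0,-0.1,0],"twist":0},{"jaw":0,"linear":[0,0,0],"twist":0}]' >/dev/null; python3 s.py; done
```

```text
t17.10 tip rel slot0 (tool mm) [ 0.06  1.03 13.92] F tool [-0.4  3.2  1.3] Mom tool [-0.66 -0.02  0.05] rot [-0.04  0.02  0.  ] gw 0.0158
t17.27 tip rel slot0 (tool mm) [ 0.04 -0.15 14.  ] F tool [0.1 2.6 1.3] Mom tool [-0.64 -0.03 -0.01] rot [-0.02  0.01 -0.  ] gw 0.0159
t17.43 tip rel slot0 (tool mm) [ 0.04 -1.22 14.03] F tool [0.2 2.4 1.8] Mom tool [-0.69  0.03 -0.02] rot [-0.01  0.01 -0.  ] gw 0.0159
```

```bash
for i in 1 2 3 ; do python3 -m pendant '[{"jaw":0,"linear":[0,-0.1,0],"twist":0},{"jaw":0,"linear":[0,0,0],"twist":0}]' >/dev/null; python3 s.py; done
```

```text
t17.60 tip rel slot0 (tool mm) [ 0.02 -2.28 14.03] F tool [0.2 2.6 0.9] Mom tool [-0.68  0.01  0.01] rot [0.   0.01 0.  ] gw 0.0157
t17.77 tip rel slot0 (tool mm) [ 0.03 -3.19 13.97] F tool [-0.2  2.1  1.3] Mom tool [-0.65 -0.    0.06] rot [-0.01  0.01 -0.  ] gw 0.0158
t17.93 tip rel slot0 (tool mm) [ 0.08 -3.63 13.87] F tool [-0.   3.2  1.1] Mom tool [-0.95 -0.03  0.01] rot [-0.08  0.02 -0.01] gw 0.0158
```

```bash
for i in 1 2 ; do python3 -m pendant '[{"jaw":0,"linear":[0,-0.1,0],"twist":0},{"jaw":0,"linear":[0,0,0],"twist":0}]' >/dev/null; python3 s.py; done
```

```text
t18.10 tip rel slot0 (tool mm) [ 0.16 -4.17 13.81] F tool [0.  4.7 2.2] Mom tool [-1.38 -0.06  0.03] rot [-0.14  0.03 -0.02] gw 0.0156
t18.27 tip rel slot0 (tool mm) [ 0.28 -4.57 13.68] F tool [-1.   5.5  1.7] Mom tool [-1.62 -0.13  0.02] rot [-0.22  0.05 -0.03] gw 0.0158
```

```bash
for i in 1 2 ; do python3 -m pendant '[{"jaw":0,"linear":[0,-0.1,0],"twist":0},{"jaw":0,"linear":[0,0,0],"twist":0},{"jaw":0,"linear":[0,0,0],"twist":0}]' >/dev/null; python3 s.py; done
```

```text
t18.52 tip rel slot0 (tool mm) [ 0.39 -4.94 13.54] F tool [0.4 6.6 1.9] Mom tool [-1.77 -0.14 -0.01] rot [-0.29  0.07 -0.03] gw 0.0160
t18.77 tip rel slot0 (tool mm) [ 0.47 -5.36 13.42] F tool [-0.6  7.3  2.5] Mom tool [-1.96 -0.19  0.01] rot [-0.36  0.09 -0.03] gw 0.0160
```

The wheel has borne: the force rose to 7 N, against about 2.5 N to turn, at 1.7 teeth in total and well short of the slot's end. The shaft is already in a usable gap, so I'll push inward from here and record where first contact comes.

```bash
python3 -m pendant '[{"jaw":0,"linear":[0,0.4,0],"twist":0},{"jaw":0,"linear":[0,0.25,0],"twist":0},{"jaw":0,"linear":[0,0,0],"twist":0},{"jaw":0,"linear":[0,0,0],"twist":0}]' 60 >/dev/null; python3 s.py
for i in 1 2 3 ; do python3 -m pendant '[{"jaw":0,"linear":[0,0.05,0],"twist":0},{"jaw":0,"linear":[0,0,0],"twist":0}]' >/dev/null; python3 s.py; done
```

```text
t19.10 tip rel slot0 (tool mm) [-0.29 -2.59 14.29] F tool [ 0.4  1.3 -0. ] Mom tool [-0.51 -0.04 -0.  ] rot [ 0.12 -0.04  0.01] gw 0.0158
t19.27 tip rel slot0 (tool mm) [-0.31 -2.25 14.31] F tool [0.3 0.4 0.1] Mom tool [-0.23  0.05 -0.02] rot [ 0.13 -0.04  0.  ] gw 0.0158
t19.43 tip rel slot0 (tool mm) [-0.31 -1.74 14.4 ] F tool [-0.2  0.6  1.2] Mom tool [-0.04 -0.06 -0.05] rot [ 0.14 -0.05 -0.  ] gw 0.0158
t19.60 tip rel slot0 (tool mm) [-0.23 -0.79 14.32] F tool [1.  1.  0.1] Mom tool [0.   0.02 0.02] rot [ 0.09 -0.03 -0.  ] gw 0.0160
```

```bash
cat >> s.py <<'E'
w=R.from_matrix(B.T@M).as_rotvec(); m=(M.T@o["moment"])[0]; print("   TIP y %.2f"%(d[1]*1000-w[0]*108-.95*m))
E
for i in 1 2 3 4 5; do python3 -m pendant '[{"jaw":0,"linear":[0,0.05,0],"twist":0},{"jaw":0,"linear":[0,0,0],"twist":0}]' >/dev/null; python3 s.py; done
```

```text
t19.77 tip rel slot0 (tool mm) [-0.1   0.17 14.17] F tool [ 0.2 -1.4  0. ] Mom tool [-0.04 -0.04  0.  ] rot [ 0.03 -0.01  0.  ] gw 0.0154
   TIP y 0.14
t19.93 tip rel slot0 (tool mm) [-0.12  0.58 14.17] F tool [-0.5 -0.8  0.8] Mom tool [ 0.04  0.02 -0.06] rot [ 0.05 -0.01  0.01] gw 0.0157
   TIP y 0.46
t20.10 tip rel slot0 (tool mm) [-0.16  0.87 14.19] F tool [ 0.6 -1.1  0.2] Mom tool [0.24 0.06 0.05] rot [ 0.07 -0.02  0.01] gw 0.0155
   TIP y 0.51
t20.27 tip rel slot0 (tool mm) [-0.19  1.17 14.24] F tool [-0.2 -2.1 -0.1] Mom tool [ 0.44  0.04 -0.  ] rot [ 0.1  -0.02  0.01] gw 0.0153
   TIP y 0.56
t20.43 tip rel slot0 (tool mm) [-0.19  1.56 14.27] F tool [-0.1 -1.5  0. ] Mom tool [ 0.59  0.08 -0.02] rot [ 0.11 -0.03  0.01] gw 0.0153
   TIP y 0.79
```

```bash
python3 -m pendant '[{"jaw":0,"linear":[0,0.1,0],"twist":0},{"jaw":0,"linear":[0,0.1,0],"twist":0},{"jaw":0,"linear":[0,0.1,0],"twist":0},{"jaw":0,"linear":[0,0,0],"twist":0},{"jaw":0,"linear":[0,0,0],"twist":0}]' >/dev/null; python3 s.py
python3 -m pendant '[{"jaw":0,"linear":[0,0.1,0],"twist":0},{"jaw":0,"linear":[0,0.1,0],"twist":0},{"jaw":0,"linear":[0,0,0],"twist":0}]' >/dev/null; python3 s.py
```

```text
t20.85 tip rel slot0 (tool mm) [-0.19  5.33 14.13] F tool [-0.5 -2.3  1.5] Mom tool [ 0.68 -0.1  -0.02] rot [ 0.02 -0.02 -0.  ] gw 0.0154
   TIP y 4.65
t21.10 tip rel slot0 (tool mm) [ 0.02  7.83 13.94] F tool [-1.2 -1.8  0.7] Mom tool [ 0.59 -0.04  0.  ] rot [-0.04  0.01 -0.  ] gw 0.0158
   TIP y 7.36
```

```bash
python3 -m pendant '[{"jaw":0,"linear":[0,-0.1,0],"twist":0},{"jaw":0,"linear":[0,0,-0.4],"twist":0},{"jaw":0,"linear":[0,0,-0.43],"twist":0},{"jaw":0,"linear":[0,-0.4,0],"twist":0},{"jaw":0,"linear":[0,-0.4,0],"twist":0},{"jaw":0,"linear":[0,-0.4,0],"twist":0},{"jaw":0,"linear":[0,-0.1,0],"twist":0},{"jaw":0,"linear":[0,0,0],"twist":0},{"jaw":0,"linear":[0,0,0],"twist":0},{"jaw":0,"linear":[0,0,0],"twist":0}]' >/dev/null; python3 s.py
```

```text
t21.93 tip rel slot0 (tool mm) [ 0.04 -6.51  5.79] F tool [0.2 0.3 0.8] Mom tool [-0.01  0.03  0.03] rot [-0.02  0.   -0.01] gw 0.0155
   TIP y -6.47
```

```bash
python3 -m pendant '[{"jaw":0,"linear":[0,0.03,0.2],"twist":0},{"jaw":0,"linear":[0,0,0.1],"twist":0},{"jaw":0,"linear":[0,0,0],"twist":0}]' >/dev/null; python3 s.py
for i in 1 2 3; do python3 -m pendant '[{"jaw":0,"linear":[0,0,0.1],"twist":0},{"jaw":0,"linear":[0,0,0],"twist":0}]' >/dev/null; python3 s.py; done
```

```text
t22.18 tip rel slot0 (tool mm) [-0.16 -6.4   9.13] F tool [ 0.4 -0.5  0. ] Mom tool [-0.03 -0.04 -0.02] rot [ 0.03 -0.02  0.01] gw 0.0156
   TIP y -6.43
t22.35 tip rel slot0 (tool mm) [-0.11 -6.39  9.99] F tool [-0.1  0.4  0.4] Mom tool [ 0.03  0.02 -0.02] rot [ 0.02 -0.01  0.  ] gw 0.0157
   TIP y -6.46
t22.52 tip rel slot0 (tool mm) [-0.09 -6.42 10.92] F tool [-0.5 -0.6  0.4] Mom tool [-0.02 -0.05 -0.  ] rot [ 0.02 -0.01  0.  ] gw 0.0153
   TIP y -6.43
t22.68 tip rel slot0 (tool mm) [-0.09 -6.42 11.87] F tool [0.3 0.3 1. ] Mom tool [0.06 0.05 0.05] rot [ 0.01 -0.01 -0.  ] gw 0.0155
   TIP y -6.50
```

```bash
for i in 1 2; do python3 -m pendant '[{"jaw":0,"linear":[0,0,0.1],"twist":0},{"jaw":0,"linear":[0,0,0],"twist":0}]' >/dev/null; python3 s.py; done
```

```text
t22.85 tip rel slot0 (tool mm) [-0.08 -6.42 12.88] F tool [-0.   0.5  0.5] Mom tool [-0.   -0.01 -0.02] rot [ 0.01 -0.01 -0.  ] gw 0.0156
   TIP y -6.44
t23.02 tip rel slot0 (tool mm) [-0.08 -6.45 13.91] F tool [-0.1  0.   0.8] Mom tool [ 0.09 -0.01 -0.02] rot [ 0.01 -0.01 -0.  ] gw 0.0156
   TIP y -6.56
```

```bash
python3 -m pendant '[{"jaw":0,"linear":[0,0,0.03],"twist":0},{"jaw":0,"linear":[0,0.1,0],"twist":0},{"jaw":0,"linear":[0,0,0],"twist":0}]' >/dev/null; python3 s.py
for i in 1 2 3 4; do python3 -m pendant '[{"jaw":0,"linear":[0,0.1,0],"twist":0},{"jaw":0,"linear":[0,0,0],"twist":0}]' >/dev/null; python3 s.py; done
```

```text
t23.27 tip rel slot0 (tool mm) [-0.08 -5.25 14.06] F tool [ 0.1 -0.2  0.5] Mom tool [ 0.12  0.03 -0.01] rot [ 0. -0.  0.] gw 0.0157
   TIP y -5.37
t23.43 tip rel slot0 (tool mm) [-0.13 -4.83 14.13] F tool [ 0.5 -0.8 -0.4] Mom tool [ 0.33  0.04 -0.03] rot [ 0.08 -0.01  0.02] gw 0.0153
   TIP y -5.30
t23.60 tip rel slot0 (tool mm) [-0.16 -4.03 14.14] F tool [ 0.6 -1.6 -0.6] Mom tool [ 0.59  0.06 -0.03] rot [ 0.1  -0.02  0.01] gw 0.0160
   TIP y -4.78
t23.77 tip rel slot0 (tool mm) [-0.16 -2.73 14.11] F tool [ 0.8 -2.8  0.5] Mom tool [ 0.59 -0.   -0.01] rot [ 0.06 -0.02  0.  ] gw 0.0156
   TIP y -3.40
t23.93 tip rel slot0 (tool mm) [-0.12 -1.44 14.08] F tool [ 0.1 -1.9  0.6] Mom tool [0.6  0.04 0.  ] rot [ 0.02 -0.01 -0.  ] gw 0.0156
   TIP y -2.06
```

```bash
for i in 1 2; do python3 -m pendant '[{"jaw":0,"linear":[0,0.1,0],"twist":0},{"jaw":0,"linear":[0,0,0],"twist":0}]' >/dev/null; python3 s.py; done
python3 -m pendant '[{"jaw":0,"linear":[0,0,0],"twist":0}]' >/dev/null; python3 s.py
```

```text
t24.10 tip rel slot0 (tool mm) [-0.11 -0.31 14.15] F tool [-0.6 -3.4 -0.5] Mom tool [0.61 0.01 0.  ] rot [ 0.01 -0.01  0.  ] gw 0.0156
   TIP y -0.92
t24.27 tip rel slot0 (tool mm) [-0.14  0.65 14.2 ] F tool [-0.4 -3.   0.2] Mom tool [ 0.58 -0.01  0.01] rot [ 0.02 -0.01  0.  ] gw 0.0156
   TIP y 0.07
t24.35 tip rel slot0 (tool mm) [-0.12  0.6  14.2 ] F tool [-1.2 -2.6  1.2] Mom tool [ 0.56  0.02 -0.04] rot [ 0.02 -0.01  0.  ] gw 0.0155
   TIP y 0.03
```

```bash
python3 -m pendant '[{"jaw":0,"linear":[0,0.045,0],"twist":0},{"jaw":0,"linear":[0,0,0],"twist":0}]' >/dev/null; python3 s.py
python3 -m pendant '[{"jaw":0,"linear":[0,-0.1,0],"twist":0},{"jaw":0,"linear":[0,-0.08,0],"twist":0},{"jaw":0,"linear":[0,0,0],"twist":0},{"jaw":0,"linear":[0,0,0],"twist":0}]' >/dev/null; python3 s.py
```

```text
t24.52 tip rel slot0 (tool mm) [-0.1   1.   14.17] F tool [-0.2 -3.   1.5] Mom tool [ 0.66 -0.01  0.02] rot [ 0.02 -0.01 -0.  ] gw 0.0157
   TIP y 0.33
t24.85 tip rel slot0 (tool mm) [ 0.23  0.16 13.73] F tool [ 0.2 -0.5  0.8] Mom tool [ 0.05  0.02 -0.01] rot [-0.12  0.04 -0.01] gw 0.0156
   TIP y 0.34
```

```bash
python3 -m pendant '[{"jaw":0,"linear":[0,-0.1,0],"twist":0},{"jaw":0,"linear":[0,0,0],"twist":0},{"jaw":0,"linear":[0,0,0],"twist":0}]' >/dev/null; python3 s.py
python3 -m pendant '[{"jaw":0,"linear":[0,0,-0.3],"twist":0},{"jaw":0,"linear":[0,0,-0.5],"twist":0},{"jaw":0,"linear":[0,0,-0.8],"twist":0},{"jaw":0,"linear":[0,0,-1.5],"twist":0},{"jaw":0,"linear":[0,0,-2],"twist":0},{"jaw":0,"linear":[0,0,-2],"twist":0},{"jaw":0,"linear":[0,0,-0.6],"twist":0},{"jaw":0,"linear":[0,0,0],"twist":0},{"jaw":0,"linear":[0,0,0],"twist":0},{"jaw":0,"linear":[0,0,0],"twist":0}]'
python3 - <<'E'
from h import *
from scipy.spatial.transform import Rotation as R
o=robot.get_obs(); M=R.from_quat(o["tool_rot"]).as_matrix(); p=o["position"]
c=cams.camera("wrist"); tip=p+M@[.0016,-.0008,.1078]; u,v=proj(c,tip); print("tip pred",u,v,tip)
a=cv2.resize(c["color"][160:240,280:360],None,fx=5,fy=5,interpolation=cv2.INTER_CUBIC); cv2.imwrite("pics/w5.png",a)
print("shift to lift pose",M.T@(np.array([.4424,.0202,p[2]])-p))
E
```

```text
t25.10 tip rel slot0 (tool mm) [ 0.15 -1.24 13.86] F tool [-0.8 -0.2  0.2] Mom tool [-0.07  0.02 -0.  ] rot [-0.07  0.03 -0.  ] gw 0.0156
   TIP y -1.05
time: 25.93
position: [0.4936, -0.1803, 0.2319]
tool_rot: [0.962, 0.271, -0.001, -0.001]
ft_force: [-0.4, 0.1, -0.6]
grip_width: 0.0156
grip_force: 59.9
tip pred 321.9547793191178 201.6410446414611 [ 0.49433348 -0.17863786  0.12407946]
shift to lift pose [ 0.06111128 -0.19766116  0.00028964]
```

View pics/w5.png

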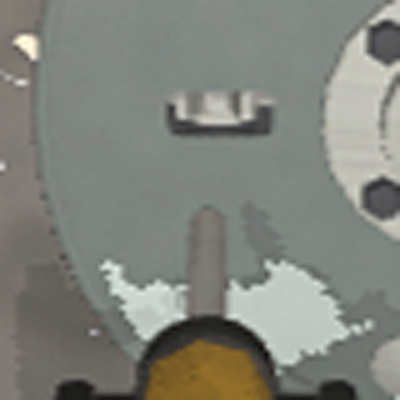

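The tip sits at (321.2,201.2) against (322,201.5) before, so the driver hasn't shifted in the grip. Next, over to the hole.

```bash
python3 -m pendant '[{"jaw":0,"linear":[0.55,-1.6,0],"twist":0},{"jaw":0,"linear":[1.05,-3.3,0],"twist":0},{"jaw":0,"linear":[1.05,-3.3,0],"twist":0},{"jaw":0,"linear":[1.05,-3.3,0],"twist":0},{"jaw":0,"linear":[1.05,-3.3,0],"twist":0},{"jaw":0,"linear":[1.05,-3.3,0],"twist":0},{"jaw":0,"linear":[0.47,-1.5,0],"twist":0},{"jaw":0,"linear":[0,0,1],"twist":0},{"jaw":0,"linear":[0,0,1.6],"twist":0},{"jaw":0,"linear":[0,0,0],"twist":0},{"jaw":0,"linear":[0,0,0],"twist":0},{"jaw":0,"linear":[0,0,0],"twist":0}]'
python3 - <<'E'
from h import *
import pickle
from scipy.spatial.transform import Rotation as R
o=robot.get_obs(); M=R.from_quat(o["tool_rot"]).as_matrix(); p=o["position"]
c=cams.camera("wrist"); s=cams.camera("side"); pickle.dump((c,s,o),open("w6.pkl","wb"))
tip=p+M@[.0016,-.0015,.1078]; print("tip pred",proj(c,tip),tip,"side",proj(s,tip))
a=cv2.resize(c["color"][160:240,280:360],None,fx=5,fy=5,interpolation=cv2.INTER_CUBIC)
u,v=proj(s,tip).astype(int); b=cv2.resize(s["color"][v-40:v+40,u-40:u+40],None,fx=5,fy=5,interpolation=cv2.INTER_CUBIC); print("org",u-40,v-40)
cv2.imwrite("pics/w6.png",np.hstack([a,b]))
E
```

```text
time: 26.98
position: [0.4451, 0.0195, 0.2068]
tool_rot: [0.962, 0.271, -0.0, -0.0]
ft_force: [1.0, 0.0, -0.6]
grip_width: 0.0155
grip_force: 59.9
tip pred [321.08242271 201.63663368] [0.44558161 0.0216211  0.0989526 ] side [361.68582794 195.16032862]
org 321 155
```

View pics/w6.png

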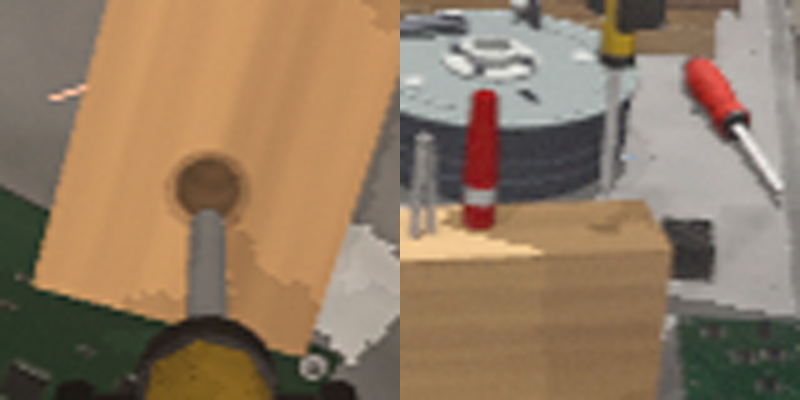

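Run:
```python
from h import *
import pickle
from scipy.spatial.transform import Rotation as R
c,s,o=pickle.load(open("w6.pkl","rb")); M=R.from_quat(o["tool_rot"]).as_matrix()
h=ray_plane(c,321.9,197.4,.085); t=ray_plane(c,321.3,201.8,.099); print(h,t,(M.T@(h-t)*100).round(2))
```

```text
[0.44550594 0.02073432 0.085     ] [0.44556701 0.02139643 0.099     ] [-0.04  0.05  1.4 ]
```

```bash
python3 -m pendant '[{"jaw":0,"linear":[-0.04,0.05,0.5],"twist":0},{"jaw":0,"linear":[0,0,0.6],"twist":0},{"jaw":0,"linear":[0,0,0.4],"twist":0},{"jaw":0,"linear":[0,0,0.4],"twist":0},{"jaw":0,"linear":[0,0,0.4],"twist":0},{"jaw":0,"linear":[0,0,0],"twist":0},{"jaw":0,"linear":[0,0,0],"twist":0}]'
python3 s.py
```

```text
time: 27.67
position: [0.4451, 0.0186, 0.1834]
tool_rot: [0.962, 0.271, -0.0, -0.0]
ft_force: [0.4, -0.1, -0.7]
grip_width: 0.0159
grip_force: 59.9
t27.67 tip rel slot0 (tool mm) [  62.1  -197.32  -13.57] F tool [0.3 0.3 0.7] Mom tool [-0.01 -0.    0.01] rot [ 0.04 -0.04  0.  ] gw 0.0159
   TIP y -197.38
```

```bash
python3 -m pendant '[{"jaw":0,"linear":[0,0,0.8],"twist":0},{"jaw":0,"linear":[0,0,1],"twist":0},{"jaw":0,"linear":[0,0,1],"twist":0},{"jaw":0,"linear":[0,0,0],"twist":0},{"jaw":0,"linear":[0,0,0],"twist":0}]'>/dev/null;python3 s.py
python3 -m pendant '[{"jaw":0,"linear":[0,0,1],"twist":0},{"jaw":0,"linear":[0,0,1],"twist":0},{"jaw":0,"linear":[0,0,1],"twist":0},{"jaw":0,"linear":[0,0,0.5],"twist":0},{"jaw":0,"linear":[0,0,0],"twist":0},{"jaw":0,"linear":[0,0,0],"twist":0}]'; python3 s.py
```

```text
t28.08 tip rel slot0 (tool mm) [  61.99 -197.45   14.54] F tool [-1.2  0.2  0.8] Mom tool [ 0.   -0.07 -0.  ] rot [ 0.06 -0.06 -0.  ] gw 0.0154
   TIP y -197.57
time: 28.58
position: [0.4455, 0.0186, 0.121]
tool_rot: [0.962, 0.271, 0.0, 0.0]
ft_force: [-0.2, -0.1, -0.5]
grip_width: 0.0155
grip_force: 59.9
t28.58 tip rel slot0 (tool mm) [  62.43 -197.08   48.84] F tool [-0.2 -0.   0.5] Mom tool [0.   0.03 0.02] rot [-0.01  0.01  0.  ] gw 0.0155
   TIP y -197.07
```

```bash
python3 -m pendant '[{"jaw":0,"linear":[0,0,0.15],"twist":0},{"jaw":0,"linear":[0,0,0.1],"twist":0},{"jaw":0,"linear":[0,0,0.05],"twist":0},{"jaw":0,"linear":[0,0,0],"twist":0},{"jaw":0,"linear":[0,0,0],"twist":0}]'
python3 -m pendant '[{"jaw":0.3,"linear":[0,0,0],"twist":0},{"jaw":0.3,"linear":[0,0,0],"twist":0},{"jaw":1,"linear":[0,0,0],"twist":0},{"jaw":1,"linear":[0,0,0],"twist":0},{"jaw":1,"linear":[0,0,0],"twist":0},{"jaw":1,"linear":[0,0,0],"twist":0},{"jaw":1,"linear":[0,0,0],"twist":0},{"jaw":1,"linear":[0,0,0],"twist":0},{"jaw":1,"linear":[0,0,0],"twist":0},{"jaw":1,"linear":[0,0,0],"twist":0}]' 20
```

```text
time: 29.0
position: [0.4453, 0.0186, 0.1179]
tool_rot: [0.962, 0.271, 0.0, 0.0]
ft_force: [-0.6, -0.6, -2.0]
grip_width: 0.0155
grip_force: 59.9
time: 29.83
position: [0.4453, 0.0186, 0.1178]
tool_rot: [0.962, 0.271, 0.0, -0.0]
ft_force: [0.4, 0.3, -0.3]
grip_width: 0.0714
grip_force: 0.0
```

```bash
python3 -m pendant '[{"jaw":1,"linear":[0,0,0],"twist":0},{"jaw":1,"linear":[0,0,-0.5],"twist":0},{"jaw":1,"linear":[0,0,-2],"twist":0},{"jaw":1,"linear":[0,0,-3],"twist":0},{"jaw":1,"linear":[0,0,-3],"twist":0},{"jaw":1,"linear":[0,0,-3],"twist":0},{"jaw":1,"linear":[0,0,-2],"twist":0},{"jaw":1,"linear":[0,0,0],"twist":0},{"jaw":1,"linear":[0,0,0],"twist":0},{"jaw":1,"linear":[0,0,0],"twist":0}]'
python3 - <<'E'
from h import *
c=cams.camera("wrist"); s=cams.camera("side")
b=cv2.resize(s["color"][150:250,295:415],(480,400),interpolation=cv2.INTER_CUBIC); a=cv2.resize(c["color"][100:260,260:380],(300,400))
cv2.imwrite("pics/w7.png",np.hstack([a,b]))
P=cloud(c); print("top", P[205:235:6,322].round(3).tolist())
E
```

```text
time: 30.67
position: [0.4443, 0.0188, 0.2521]
tool_rot: [0.962, 0.271, -0.001, -0.0]
ft_force: [-0.0, -0.3, 0.2]
grip_width: 0.0869
grip_force: 0.0
top [[0.447, 0.021, 0.16], [0.443, 0.019, 0.16], [0.388, -0.015, 0.004], [0.38, -0.02, 0.002], [0.373, -0.024, 0.003]]
```

View pics/w7.png

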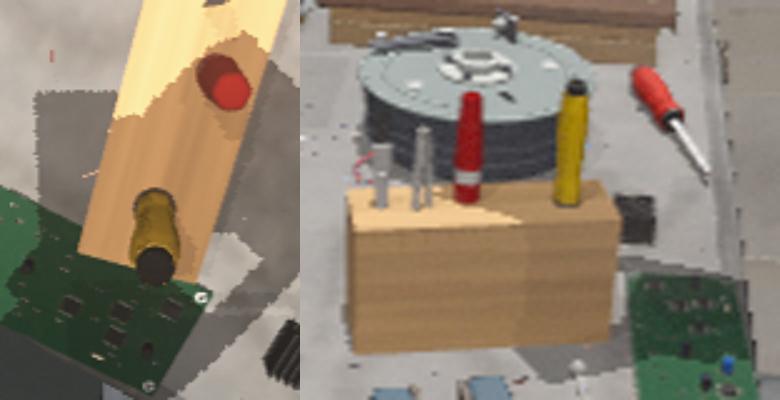

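The driver stands upright in its hole, seated on the block, and the gripper is clear of everything.

```bash
python3 -c "
from rig import robot
print(robot.hand_in())"
```

```text
the job is handed in; nothing more can be done
None
```

I pushed the star wheel outward about 1.7 teeth until the shoes bore on the drum (about 7 N), backed it off one tooth, stood the screwdriver back in its hole and handed in at about 31 s; the one-tooth back-off is judged by feel only.

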